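# Hang a rinse basket on the gated drip hook

### The arm

A 6-joint arm with a two-finger parallel gripper is mounted at the origin on a cart in front of the work surface, level with it; the furniture and walls round the work are solid. World frame = base frame: x ahead of the robot, y to its left, z up, the work surface at z = 0. Lengths are in m, angles in rad, forces in N, time in s.
With the tool pointing down it reaches from about 0.35 to 0.775 m from the base axis. Payload 5.5 kg.
Tool frame: the origin (TCP) lies at the very end of the fingers, on their centre line; the grasp point (between the pads) lies env.grasp_offset behind it (env.grasp_offset is the distance from the TCP to the grasp point, in m); x points along the fingers, y is the direction in which the jaws open and shut, and the axes are right-handed (so a half turn about x gives the same grasp; the last joint's range is limited). The gripper opens to 85 mm and grips with 20 to 120 N. Pads are 22 mm wide; open, the fingers measure 114 mm over their backs; the gripper's body (76 mm by 85 mm) begins 54 mm behind the grasp point. The pads swing forward as they close: fully open they stand 13 mm farther back than shut.
Start: joints at [0.981, 0.313, 0.046, 1.304, 0, 1.431], TCP at [0.25, 0.518, 0.195] pointing down, gripper open.
Joint ranges: [-2.76, 2.76], [-0.86, 1.69], [-1.03, 1.26], [-2.2, 2.34], [-1.47, 1.5], [-3.14, 3.14]. Speed limits (rad/s): [2.57, 2.57, 3.14, 3.14, 3.14, 3.14].

### API

Orientations are given as a unit quaternion [w, x, y, z].
In Python, from workcell import get_state, viewer, job, env gives the robot as it stands.
- The arm moves only by the tool send_rows, never from a script. Its argument "plan" is a list of rows, each a list of 6 numbers: the shift along the tool's x, y, z in mm, then the turn, a rotation vector about the tool's x, y, z in degrees. A call has exactly 10 rows; each row is the pose to reach, as a shift and turn from the pose commanded when the call began, along the tool's axes at that moment; what a row does not reach only later rows make up. A row lasts 1/8 s, in which the tool goes at most 62.5 mm and 10.7 degrees, less where a joint would pass 70% of its speed; a pose out of reach is approached as far as the arm can. A call with a gripper value outside its range is refused whole. "claw" is the finger opening in mm, from 0 to 85.4, set as the call begins (left out, the last holds). The fingers move at their own pace and stop on an object; "newtons" is the grip in N (left out, the last holds). Time passes only in rows, so rows that repeat a pose let the fingers close, or fill a call up. It gives the time, the measured TCP pose, the force and the opening at its end, in the units of the state.
- get_state(): the state, without advancing time (a new reading comes with each control period).
- viewer.read_camera(name): name is "scene" or "top"; returns a dict with "frame" (384x512x3 uint8, blue, green, red), "mtx" (3x3 intrinsics, pixels), "rvec" (rotation vector, rad) and "tvec" (3), from world to camera coordinates, as OpenCV has them. Camera axes: x right, y down, z forward; pixel columns grow to the right and rows downward; lengths in m; the calibration is good to about 2 mm. A picture is of the moment at which its call begins. There is no depth.
- job.hand_in(): hands the job in, once; it reports no verdict.
The state is a dict: "clock": time; "joint_pos": joint angles; "qvel": joint speeds; "tau": joint torques, N m; "tcp_pos": TCP position; "orientation": TCP orientation; "wrist_force": force on the tool from outside, world axes, zero at the start; "ft_torque": the same for the moment, N m; "finger_gap": finger opening in m.
Only numpy, scipy, OpenCV 4.12 (cv2) and the standard library are available. Lean on these libraries where they do the work, as an engineer would, in place of code of your own. Each camera call takes 0.05 s, during which the arm holds its last target.

### The job

The enamel beads have been rinsed: lift their wire basket out of the white tray (the green grips are for holding it) and hang it up to drip on the red hook of the stand, by the cranked middle of its handle. Bring it into the hook's side opening so that the handle pushes the little brass gate inwards, then lower it to the bottom of the hook so that the gate springs shut again behind it and the basket hangs level and still. Keep all three beads in the basket and do not disturb the tweezers, the wax pick or the green wax block.

Things in the scene. Friction and masses are not known exactly. Their poses are not given: they have to be found in the camera images.
- basket: Open steel wire basket, 100 (x) by 200 (y) mm, rim 52 mm high, about 0.3 kg, with a rigid handle. Origin: centre of its underside, z up, y lengthwise. Handle in the plane x = 0: 7 mm round bar along y, axis 125 mm above the origin, uprights at y = +-100 mm, cranked up 10 mm in the middle (raised from y = -15 to +15, sloping down to y = +-28). Use either grip, hang it either way round.
- bail_crank (a point): Centre of the raised middle of the basket's handle, on the bar's axis, at (0, 0, 135 mm) in the basket's frame. This part goes into the hook.
- grip_left (a point): Centre of one flat green plastic grip on the handle, at (0, +60, 125 mm) in the basket's frame: 12 mm thick (x), 48 mm long (y), 18 mm tall (z). Grasp it from above, fingers closing along the basket's x; there is free air on both sides and 70 mm below it to the basket's rim.
- grip_right (a point): The same grip on the other side, at (0, -60, 125 mm) in the basket's frame.
- rinse_tray: White plastic tray, 170 mm (x) by 260 mm (y), walls 26 mm high, fixed to the bench; the basket stands in it. Origin: centre of its underside.
- drip_stand: Fixed stand: dark base 190 by 200 mm, grey drip tray (top 26 mm high), 16 mm post at x = +97 mm of its frame, 243 mm high, 9 mm arm from post to hook at height 228 mm. Origin: on the bench under the hook's throat. Its x axis points from the hook's mouth to the post (the hook opens to -x), y across the hook, z up.
- hook_seat (a point): Where the axis of the handle bar lies when seated in the hook's throat: (0, 0, 215) mm in the stand's frame, same axes. The hook is a red C of 8 mm bar in the plane y = 0; mm from here (x, z): tip (-21, +9), bottom (0, -8), back (+20, +10 to +32), top limb z = +43 from x = +13 to -11. Closed from above: the bar comes from -x with its axis 17 to 35 above this point, goes to x = 0, then down.
- hook_mouth (a point): Middle of the hook's side opening, 19 mm to -x of hook_seat and 26 mm above it.
- gate (a joint): Brass gate, 33 mm long, 9 mm wide, hinged at the front of the hook's top limb (12 mm to -x of hook_seat, 42 mm above it), hanging across the opening. 0 = shut (straight down), positive = pushed in towards the post, to 1.25 rad; not outwards. A light spring (under 1.5 N) shuts it. It stands near 0.9 rad with the bar in the opening at x = 0 and falls shut once the bar is down in the throat.
- gate_end (a point): Free lower end of the brass gate.
- bead_a: Blue carved enamel bead, 23 by 30 by 8 mm, loose in the basket. Origin: centre of its flat underside.
- bead_b: Blue carved enamel bead, 22 by 27 by 6 mm, loose in the basket. Origin: centre of its flat underside.
- bead_c: Blue carved enamel bead, 19 by 25 by 6 mm, loose in the basket. Origin: centre of its flat underside.
- tweezers: Steel tweezers, 134 mm long, lying on the bench: bystander. Origin: centre of its underside.
- wax_pick: Double-ended steel wax pick with a green band, 178 mm long, 8 mm thick, lying on the bench between tray and stand: bystander. Origin: centre of its underside.
- wax_block: Green block of carving wax, 50 by 90 by 24 mm, lying at the back of the bench: bystander. Origin: centre of its underside.

How it is judged:
At the end, for the whole second after the job is handed in: The raised middle of the handle lies in the bottom of the hook's throat (12 mm along, 16 mm across, 5 mm below to 8 mm above the seat), the gate is shut (under 0.15 rad), the basket hangs level within 0.2 rad and still (under 0.03 m/s), and all three beads are in it (x of bail_crank in the frame of hook_seat between -0.012 and 0.012 m and y of bail_crank in the frame of hook_seat between -0.016 and 0.016 m and z of bail_crank in the frame of hook_seat between -0.005 and 0.008 m and value of joint gate below 0.15 rad and angle between basket's own z axis and vertical below 0.2 rad and linear speed of basket below 0.03 m/s and x of bead_a in the frame of basket between -0.05 and 0.05 m and y of bead_a in the frame of basket between -0.1 and 0.1 m and z of bead_a in the frame of basket between 0 and 0.052 m and x of bead_b in the frame of basket between -0.05 and 0.05 m and y of bead_b in the frame of basket between -0.1 and 0.1 m and z of bead_b in the frame of basket between 0 and 0.052 m and x of bead_c in the frame of basket between -0.05 and 0.05 m and y of bead_c in the frame of basket between -0.1 and 0.1 m and z of bead_c in the frame of basket between 0 and 0.052 m); the robot touches nothing.
It fails at once if the pair of tweezers is moved by more than 30 mm (distance of tweezers from where it was at the start of the episode above 0.03 m).
It fails at once if the wax pick is moved by more than 30 mm (distance of wax_pick from where it was at the start of the episode above 0.03 m).
It fails at once if the wax block is moved by more than 30 mm (distance of wax_block from where it was at the start of the episode above 0.03 m).
It also fails if it takes over 61 s, if anything falls off the work surface, if the arm or the gripper's body presses on something with over 40 N, if the wrist force passes 120 N, or if a joint passes its speed limit or range.

## Working session

There is one attempt and no reset: what is moved stays moved. The work goes in short steps, Python scripts to look and compute and a tool call to move; the robot and the scene stay as the last step left them, time stands still between calls to the robot, and variables do not carry over. Pictures are saved under pics/ and viewed, and the job is handed in when it is done.

Besides the shell and the picture viewer there is one more tool, called after "Emit:" by a JSON object that holds its "api" and its "payload". send_rows: Moves the arm, as the interface text tells. Its arguments: {"type":"object","properties":{"plan":{"type":"array"},"claw":{"type":"number"},"newtons":{"type":"number"}},"required":["plan"]}

```bash
ls; mkdir -p pics; python3 - <<'E'
from workcell import get_state, viewer, job, env
import cv2
print(get_state()); print(env.grasp_offset)
for n in("scene","top"):
    r=viewer.read_camera(n); cv2.imwrite(f"pics/{n}0.png",r["frame"]); print(n,r["mtx"],r["rvec"],r["tvec"])
E
```

```text
pics
{'clock': 0.0, 'joint_pos': array([9.81355377e-01, 3.14013323e-01, 4.50038160e-02, 1.30359634e+00,
       2.02372329e-06, 1.43120838e+00]), 'qvel': array([ 0.00016784, -0.00028337,  0.00013213,  0.00035151,  0.00047207,
        0.00028184]), 'tau': array([-2.14796528e-03, -4.80632007e+01,  2.98531902e+01,  1.93225272e-02,
       -3.75582085e-04,  7.64076759e-06]), 'tcp_pos': array([0.24971558, 0.51732148, 0.19441173]), 'orientation': array([ 0.68906609,  0.15711182,  0.68952357, -0.15830677]), 'wrist_force': array([0.14191799, 0.45879102, 0.11424282]), 'ft_torque': array([-0.00111156,  0.03156854,  0.00124814]), 'finger_gap': 0.08544745295784834}
0.0187
scene [[359.91165679   0.         260.61421637]
 [  0.         359.91165679 192.15943685]
 [  0.           0.           1.        ]] [ 1.93590731 -0.93726396  0.54652472] [-0.28093855  0.39272965  0.55150331]
top [[349.40126103   0.         256.33401618]
 [  0.         349.40126103 190.13281579]
 [  0.           0.           1.        ]] [ 2.17784025 -2.16177005  0.16614811] [0.03421952 0.56745497 0.965426  ]
```

View pics/scene0.png

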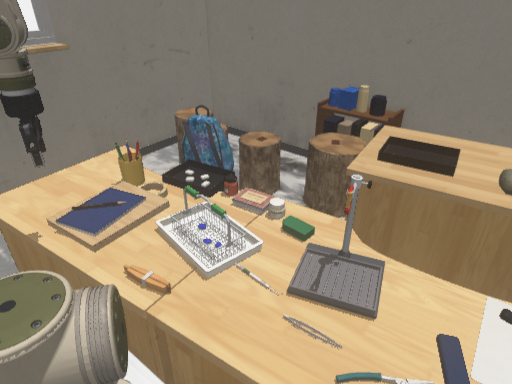

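View pics/top0.png

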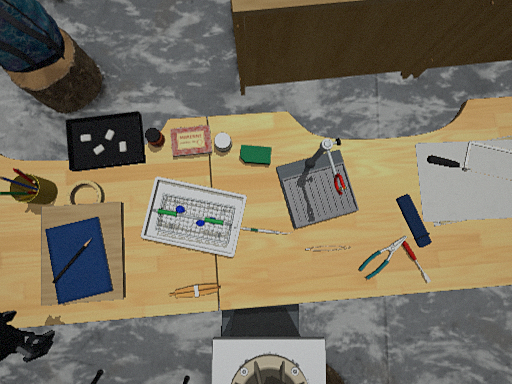

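The scene view shows the tray at about (208,235) and the stand at (340,270) with its hook at (350,198). The top view shows the tray at (194,217), the grips at (167,212) and (210,221), the stand base at (317,188) and the red hook at (340,183). I'll enlarge these next.

```bash
cat > h.py <<'E'
import cv2, numpy as np
from workcell import get_state, viewer
def cam(n):
    r=viewer.read_camera(n); R,_=cv2.Rodrigues(np.array(r["rvec"],float)); t=np.array(r["tvec"],float).ravel()
    return dict(f=r["frame"],K=r["mtx"],R=R,t=t,c=-R.T@t)
def ray(c,uv):
    d=c["R"].T@np.linalg.inv(c["K"])@np.array([uv[0],uv[1],1.]); return c["c"],d/np.linalg.norm(d)
def onz(c,uv,z):
    o,d=ray(c,uv); return o+d*(z-o[2])/d[2]
def tri(c1,u1,c2,u2):
    o1,d1=ray(c1,u1);o2,d2=ray(c2,u2)
    A=np.c_[d1,-d2]; s=np.linalg.lstsq(A,o2-o1,rcond=None)[0]
    p,q=o1+s[0]*d1,o2+s[1]*d2; return (p+q)/2,np.linalg.norm(p-q)
def proj(c,p):
    q=c["K"]@(c["R"]@np.array(p,float)+c["t"]); return q[:2]/q[2]
def crop(c,x0,y0,w,h,s,fn,pts=()):
    im=cv2.resize(c["f"][y0:y0+h,x0:x0+w],None,fx=s,fy=s,interpolation=cv2.INTER_CUBIC)
    for p in pts:
        cv2.circle(im,tuple(int(v) for v in ((np.array(p)-[x0,y0]+.5)*s)),3,(255,0,255),1)
    cv2.imwrite(fn,im)
E
python3 - <<'E'
from h import *
s=cam("scene");t=cam("top")
crop(s,150,170,120,105,6,"pics/s_b.png");crop(s,280,165,115,150,4,"pics/s_h.png")
crop(t,135,170,120,90,6,"pics/t_b.png");crop(t,265,130,100,105,5,"pics/t_h.png")
print(s["c"],t["c"])
def comps(c,m,n):
    k,l,st,ce=cv2.connectedComponentsWithStats(m.astype(np.uint8))
    for i in range(1,k):
        if st[i,4]>=n: print(st[i],ce[i].round(2))
for n,c in(("s",s),("t",t)):
    hsv=cv2.cvtColor(c["f"],cv2.COLOR_BGR2HSV);H,S,V=cv2.split(hsv)
    print(n,"green");comps(c,(H>50)&(H<80)&(S>120)&(V>40),8)
    print(n,"red");comps(c,((H<5)|(H>172))&(S>150)&(V>80),8)
E
```

```text
[-0.0474616  -0.38779134  0.62022917] [0.44243956 0.06589521 1.0271945 ]
s green
s red
[136 143   2  12  14] [136.86 149.21]
[349 186   4   6  18] [350.5  188.22]
[345 208   5   5  14] [347.   209.86]
t green
[240 145  31  19 472] [255.39 153.87]
[  7 192  21   3  38] [ 16.42 192.66]
[158 209  19   7  74] [166.2  211.96]
[204 218  19   7  72] [213.33 220.68]
t red
[337 174   8  13  41] [340.76 179.78]
[334 178   5  13  29] [336.07 184.41]
[403 241  13  19  76] [408.84 250.18]
```

View pics/s_b.png

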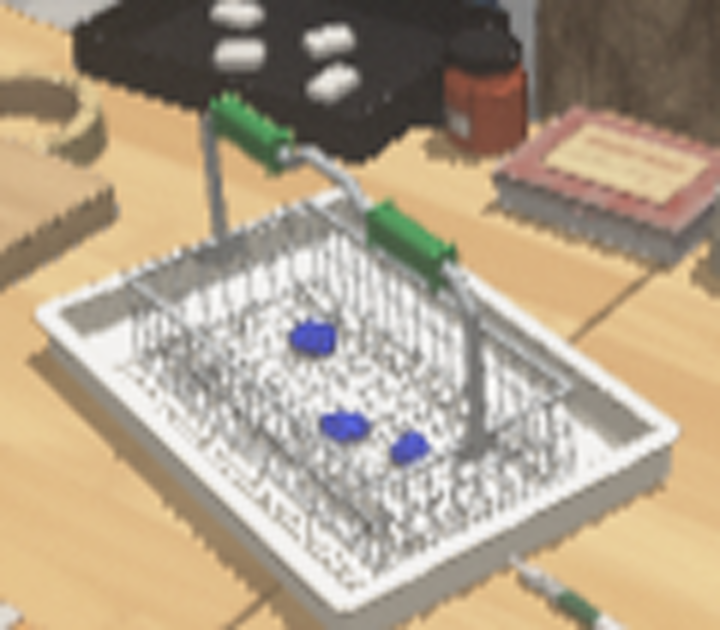

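View pics/t_b.png

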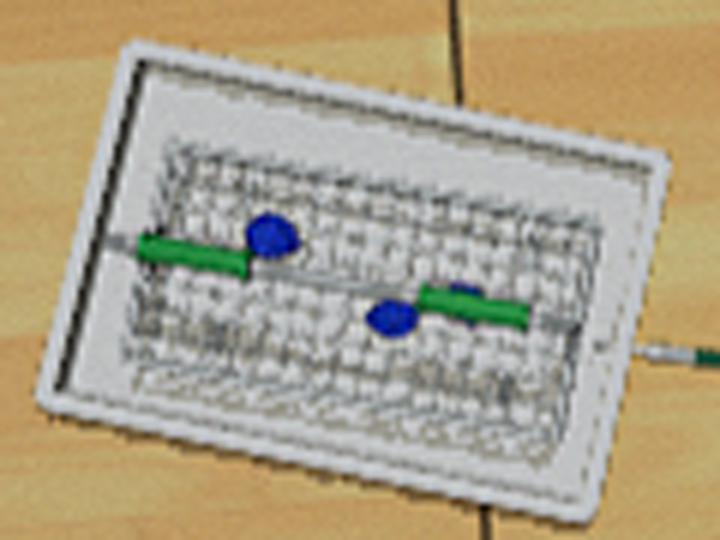

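View pics/s_h.png

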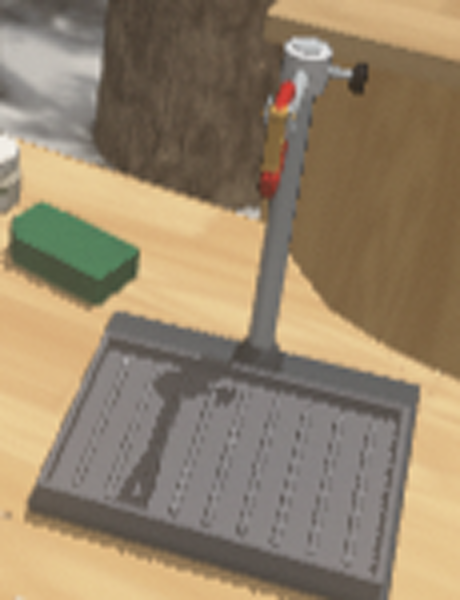

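View pics/t_h.png

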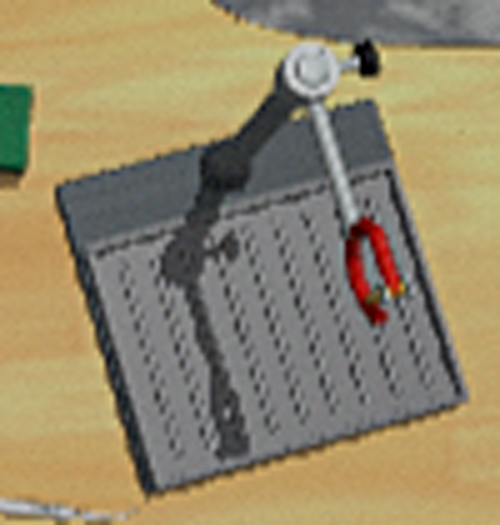

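The crops are clear: three blue beads in the basket, and handle ends at top-view crop pixels (115,242) and (570,325). The red hook is at crop pixels (370,265), with the post top at (307,65). Next I'll measure these.

```bash
python3 - <<'E'
from h import *
s=cam("scene");t=cam("top")
def comps(m,n,box):
    mm=np.zeros_like(m,dtype=np.uint8); x0,y0,x1,y1=box; mm[y0:y1,x0:x1]=m[y0:y1,x0:x1]
    k,l,st,ce=cv2.connectedComponentsWithStats(mm)
    return [(st[i],ce[i]) for i in range(1,k) if st[i,4]>=n]
g=[]
for c,box in((s,(180,180,230,222)),(t,(150,200,230,230))):
    H,S,V=cv2.split(cv2.cvtColor(c["f"],cv2.COLOR_BGR2HSV))
    r=comps((H>45)&(H<90)&(S>90),15,box); print([(a.tolist(),b.round(1)) for a,b in r]); g.append([b for a,b in r])
g=[sorted(x,key=lambda b:b[0]) for x in g]
P=[]
for i in range(2):
    p,e=tri(s,g[0][i],t,g[1][i]); P.append(p); print("grip",p.round(4),e.round(4), "onz .13", onz(t,g[1][i],.13).round(4))
d=P[0]-P[1]; print("sep",np.linalg.norm(d),"yaw of +y axis",np.degrees(np.arctan2(-d[0],d[1])), "mid",(P[0]+P[1])/2)
# tray rim corners z=.026
T=lambda x,y:(135+x/6-.5+.0,170+y/6-.5)
for q in((135,42),(665,155),(592,522),(42,408)): print("tray",onz(t,T(*q),.026).round(4))
B=lambda x,y:(265+x/5-.5,130+y/5-.5)
Sx=lambda x,y:(280+x/4-.5,165+y/4-.5)
print("posttop",tri(s,Sx(307,46),t,B(310,68)))
cs=[onz(t,B(*q),.02) for q in((57,185),(375,100),(467,400),(150,492))]
for c in cs: print("base",c.round(4))
for a,b in((0,1),(1,2),(2,3),(3,0)): d=cs[b]-cs[a]; print(np.linalg.norm(d),np.degrees(np.arctan2(d[1],d[0])))
print("arm end",onz(t,B(352,222),.228), "post",onz(t,B(310,68),.245))
E
```

```text
[([185, 186, 13, 8, 41], array([191.3, 189.8])), ([212, 204, 13, 9, 40], array([217.8, 208.1]))]
[([158, 209, 19, 8, 77], array([166.5, 212. ])), ([204, 217, 19, 8, 80], array([213. , 220.7]))]
grip [0.4963 0.2686 0.1367] 0.0003 onz .13 [0.4968 0.27   0.13  ]
grip [0.4754 0.1506 0.1369] 0.0002 onz .13 [0.4757 0.1512 0.13  ]
sep 0.11981808168314571 yaw of +y axis -10.0644296418556 mid [0.48583141 0.20956326 0.13679584]
tray [0.6053 0.3246 0.026 ]
tray [0.5529 0.0698 0.026 ]
tray [0.3793 0.1024 0.026 ]
tray [0.431  0.3608 0.026 ]
posttop (array([ 0.65221913, -0.11756097,  0.24261879]), np.float64(0.0005566878093791638))
base [ 0.6395 -0.0191  0.02  ]
base [ 0.693  -0.2084  0.02  ]
base [ 0.515 -0.258  0.02 ]
base [ 0.4606 -0.0724  0.02  ]
0.19673164233227974 -74.23889307390061
0.18477099673932398 -164.42357676913738
0.19339199585902986 106.3329691836016
0.18672053347203985 16.60611919923727
arm end [ 0.58280345 -0.13952558  0.228     ] post [ 0.65174143 -0.11725044  0.245     ]
```

```bash
cat >> h.py <<'E'
from scipy.spatial.transform import Rotation as Ro
def pose():
    s=get_state(); w,x,y,z=s["orientation"]; return s,np.array(s["tcp_pos"]),Ro.from_quat([x,y,z,w])
def down(yaw): # tool x down, tool y at yaw deg
    a=np.radians(yaw); X=np.array([0,0,-1.]);Y=np.array([np.cos(a),np.sin(a),0]); return Ro.from_matrix(np.c_[X,Y,np.cross(X,Y)])
def delta(p,yaw):
    s,q,R=pose(); d=R.inv().apply(np.array(p)-q)*1000; r=(R.inv()*down(yaw)).as_rotvec(degrees=True)
    print("clock",s["clock"].__round__(2),"tcp",q.round(4),"gap",round(s["finger_gap"],4),"F",s["wrist_force"].round(2)); print("shift mm",d.round(1),"turn",r.round(2)); print("R",R.as_matrix().round(4).tolist())
yaw=16.; ps=np.array([.652,-.1174]); ex=np.array([np.cos(np.radians(yaw)),np.sin(np.radians(yaw)),0]); ey=np.array([-ex[1],ex[0],0])
seat=np.array([*(ps-.097*ex[:2]),.215])
def st(x,y,z): return seat+x*1e-3*ex+y*1e-3*ey+np.array([0,0,z*1e-3])
E
python3 - <<'E'
from h import *
delta([.496,.2686,.195],-10)
s=cam("scene");t=cam("top")
pts=[(-21,0,9),(0,0,-8),(20,0,10),(20,0,32),(13,0,43),(-11,0,43),(97,0,28)]
print(seat)
for n,c,a in(("s",s,(330,165,45,60,10)),("t",t,(310,130,55,75,8))):
    crop(c,*a,f"pics/ov_{n}.png",[proj(c,st(*p)) for p in pts])
a=cv2.imread("pics/ov_s.png");b=cv2.imread("pics/ov_t.png");cv2.imwrite("pics/ov.png",np.hstack([a[:300*2],np.zeros((600,300,3),np.uint8)[:, :a.shape[1]*0+0],b[:600,:340]]))
E
```

```text
clock 0.3 tcp [0.2499 0.5177 0.195 ] gap 0.0857 F [-0.29  0.62  0.07]
shift mm [   0.  -117.3  329.9] turn [7.423e+01 2.000e-02 3.000e-02]
R [[-0.0003, 0.4348, 0.9005], [-0.0005, 0.9005, -0.4348], [-1.0, -0.0006, -0.0001]]
[ 0.55875762 -0.14413682  0.215     ]
```

View pics/ov.png

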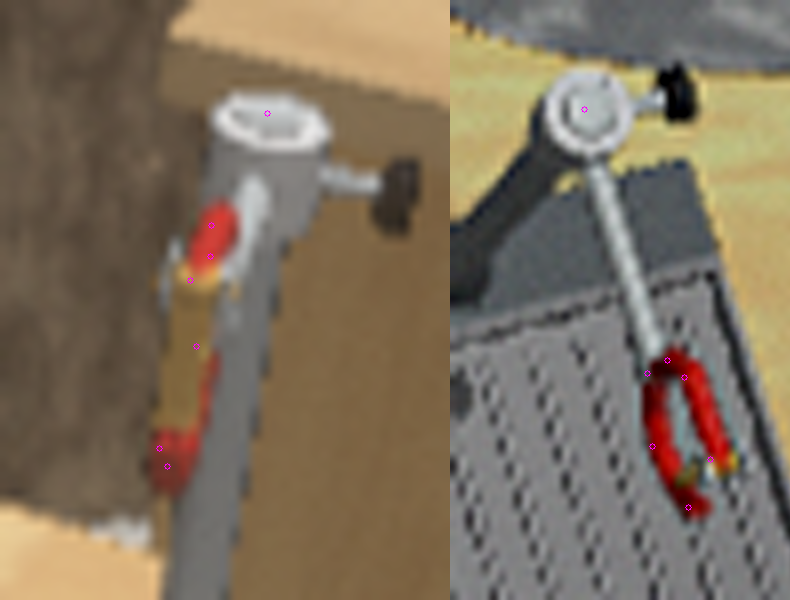

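The overlay shows the hook about 3 mm to −y of my estimate at yaw 16°. Yaw 17.5° fits better, and it also agrees with the arm direction. Next I'll move over the left grip.

```bash
sed -i 's/^yaw=16\./yaw=17.5/' h.py
```

Emit:
{"api": "send_rows", "payload": {"plan": [[0,-12,33,8,0,0],[0,-24,66,16,0,0],[0,-35,99,24,0,0],[0,-47,132,32,0,0],[0,-59,165,40,0,0],[0,-70,198,48,0,0],[0,-82,231,56,0,0],[0,-94,264,64,0,0],[0,-106,297,72,0,0],[0,-117,330,74.2,0,0]], "claw": 85, "newtons": 80}}

```text
clock: 1.65
tcp_pos: [0.4971, 0.2681, 0.1954]
orientation: [0.454, 0.542, 0.454, -0.542]
wrist_force: [0.7, 0.4, -0.6]
finger_gap: 0.0851
```

```bash
python3 - <<'E'
from h import *
delta([.496,.2686,.113],-10)
s=cam("scene");t=cam("top")
a=[130,150,140,110]
crop(s,140,120,110,100,4,"pics/a.png");crop(t,120,170,110,100,4,"pics/b.png")
cv2.imwrite("pics/ab1.png",np.hstack([cv2.imread("pics/a.png"),cv2.imread("pics/b.png")])[:, :800])
E
```

```text
clock 1.65 tcp [0.4971 0.2681 0.1954] gap 0.0851 F [ 0.67  0.4  -0.61]
shift mm [82.4 -1.2 -0.3] turn [-0.1  -0.02 -0.01]
R [[0.0003, 0.9845, -0.1754], [0.0002, -0.1754, -0.9845], [-1.0, 0.0003, -0.0003]]
```

View pics/ab1.png

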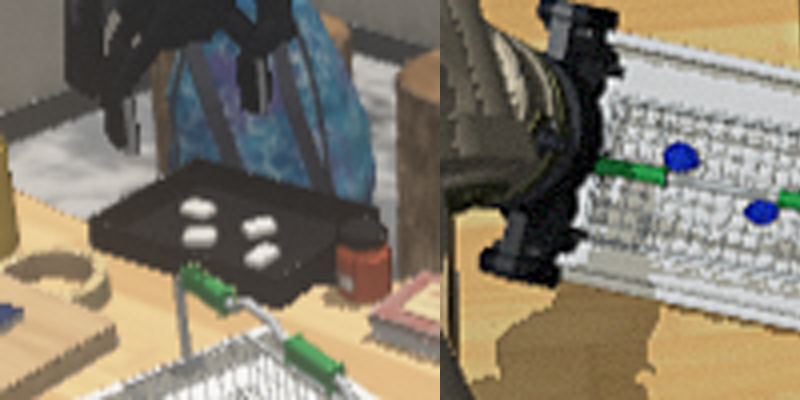

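The jaws straddle the left grip in the top view, with a finger on each side of the handle line. Descending now.

Emit:
{"api": "send_rows", "payload": {"plan": [[10,0,0,0,0,0],[20,-1,0,0,0,0],[30,-1,0,0,0,0],[40,-1,0,0,0,0],[50,-1,0,0,0,0],[60,-1,0,0,0,0],[70,-1,0,0,0,0],[80,-1,0,0,0,0],[82,-1,0,0,0,0],[82,-1,0,0,0,0]]}}

```text
clock: 3.0
tcp_pos: [0.4954, 0.2691, 0.1133]
orientation: [-0.455, -0.542, -0.455, 0.542]
wrist_force: [0.5, -1.4, 0.1]
finger_gap: 0.0848
```

Emit:
{"api": "send_rows", "payload": {"plan": [[0,0,0,0,0,0],[0,0,0,0,0,0],[0,0,0,0,0,0],[0,0,0,0,0,0],[0,0,0,0,0,0],[0,0,0,0,0,0],[0,0,0,0,0,0],[0,0,0,0,0,0],[0,0,0,0,0,0],[0,0,0,0,0,0]], "claw": 5, "newtons": 90}}

```text
clock: 4.25
tcp_pos: [0.4954, 0.2692, 0.1133]
orientation: [0.455, 0.542, 0.455, -0.542]
wrist_force: [0.1, 0.1, 0.1]
finger_gap: 0.0048
```

```bash
python3 - <<'E'
from h import *
delta([.496,.2686,.113],-10)
s=cam("scene");t=cam("top")
crop(s,150,140,110,130,4,"pics/a.png");crop(t,120,170,90,130,4,"pics/b.png")
cv2.imwrite("pics/ab2.png",np.hstack([cv2.imread("pics/a.png"),cv2.imread("pics/b.png")])[:, :800])
E
```

```text
clock 4.25 tcp [0.4954 0.2692 0.1133] gap 0.0048 F [0.08 0.06 0.12]
shift mm [0.3 0.7 0.5] turn [ 0.03 -0.   -0.  ]
R [[0.0001, 0.9849, -0.1732], [0.0001, -0.1732, -0.9849], [-1.0, 0.0001, -0.0001]]
```

View pics/ab2.png

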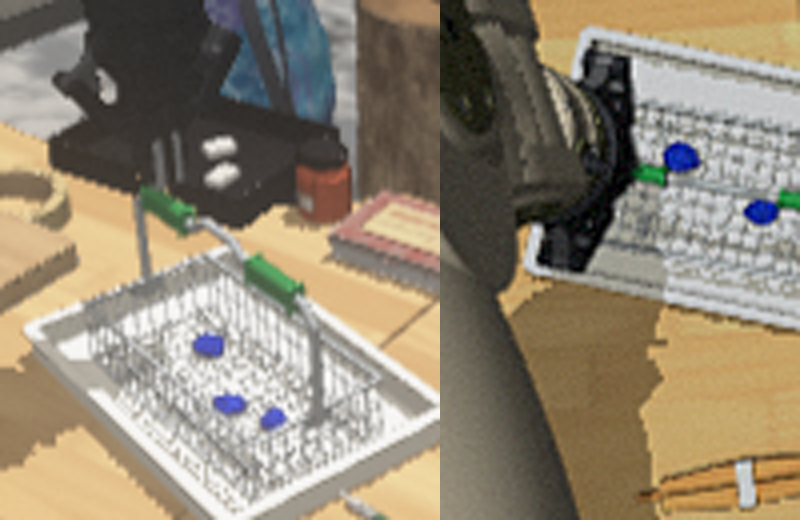

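The gap of 4.8 mm means the grasp missed. In the scene crop the finger ends appear behind or above the grip, around (165,170). I'll check where the TCP projects.

```bash
python3 - <<'E'
from h import *
s=cam("scene");t=cam("top")
_,q,R=pose()
for p in(q,q+R.apply([-.0187,0,0]),np.array([.4963,.2686,.1367]),np.array([.4963,.2686,.13])): print(proj(s,p).round(1),proj(t,p).round(1))
crop(s,165,155,65,65,9,"pics/c3.png",[proj(s,q),proj(s,q+R.apply([-.0187,0,0]))])
E
```

```text
[191.7 197.3] [168.2 213. ]
[191.1 191.4] [166.6 212.6]
[191.3 189.8] [166.4 212.1]
[191.5 191.9] [167.  212.3]
```

View pics/c3.png

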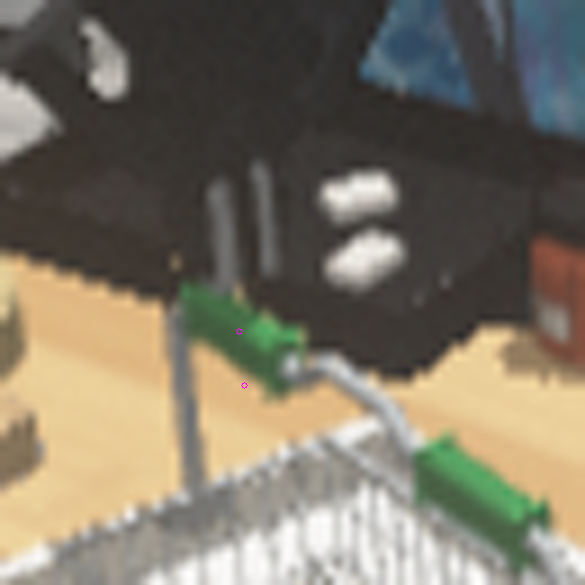

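```bash
python3 - <<'E'
from h import *
s=cam("scene");t=cam("top")
y=np.array([.9848,-.1736,0])
for z in(.195,.208,.215,.225,.235):
  p=np.array([.4971,.2681,z]); print(z,[proj(s,p+k*y).round(1) for k in(-.0425,.0,.0425)])
p=np.array([.4954,.2692,0])
for z in(.113,.125,.135,.145,.155,.165,.175): print(z,[((proj(s,p+k*y+[0,0,z])-[165,155]+.5)*9).round() for k in(-.01,-.003,.003,.01)])
f=cv2.resize(s["f"][150:200,165:215],None,fx=12,fy=12,interpolation=cv2.INTER_NEAREST)
f=np.clip(f.astype(float)*2.2,0,255).astype(np.uint8); cv2.imwrite("pics/c4.png",f)
E
```

```text
0.195 [array([175.2, 175.3]), array([189.7, 170.3]), array([203.4, 165.5])]
0.208 [array([174.6, 170.7]), array([189.2, 165.8]), array([203. , 161.1])]
0.215 [array([174.3, 168.2]), array([189. , 163.3]), array([202.8, 158.7])]
0.225 [array([173.9, 164.6]), array([188.6, 159.8]), array([202.5, 155.2])]
0.235 [array([173.4, 160.9]), array([188.2, 156.2]), array([202.3, 151.7])]
0.113 [array([216., 398.]), array([236., 390.]), array([253., 383.]), array([273., 375.])]
0.125 [array([212., 363.]), array([233., 355.]), array([250., 349.]), array([270., 341.])]
0.135 [array([209., 334.]), array([230., 326.]), array([247., 320.]), array([267., 312.])]
0.145 [array([206., 305.]), array([226., 297.]), array([244., 291.]), array([264., 283.])]
0.155 [array([203., 275.]), array([223., 268.]), array([241., 261.]), array([261., 253.])]
0.165 [array([200., 245.]), array([220., 238.]), array([238., 231.]), array([258., 224.])]
0.175 [array([196., 215.]), array([217., 207.]), array([235., 201.]), array([255., 194.])]
```

View pics/c4.png

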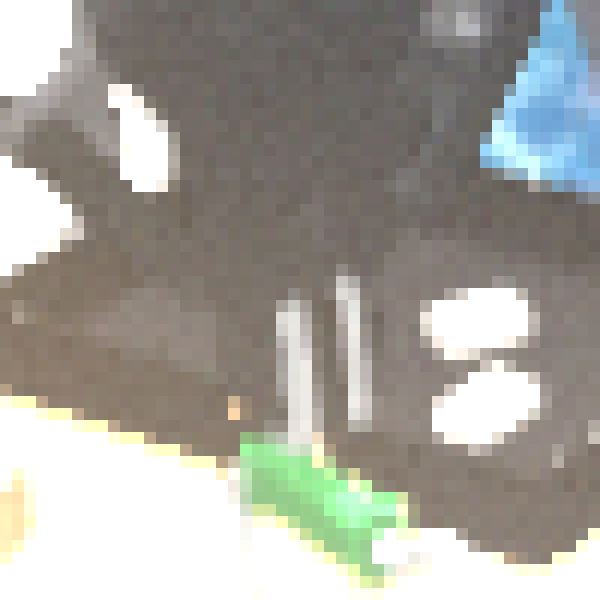

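The finger ends look about 30 mm higher than the nominal TCP. I'll check that against the start pictures, where the fingertips show in both views.

```bash
python3 - <<'E'
from h import *
s=cam("scene");t=cam("top")
s["f"]=cv2.imread("pics/scene0.png");t["f"]=cv2.imread("pics/top0.png")
q=np.array([.2498,.5174,.195]);y=np.array([.4348,.9005,0])
P=[]
for dz in(0,.013,.04): P+=[q+k*y+[0,0,dz] for k in(-.0425,.0425)]
for c,n in((s,"s"),(t,"t")): print([proj(c,p).round(1) for p in P])
crop(s,0,75,70,110,5,"pics/a.png",[proj(s,p) for p in P]);crop(t,0,290,80,94,5,"pics/b.png",[proj(t,p) for p in P])
a=cv2.imread("pics/a.png");b=cv2.imread("pics/b.png");h=min(len(a),len(b))
im=np.hstack([a[-h:],b[:h]]); cv2.imwrite("pics/st5.png",np.clip(im*1.8,0,255))
E
```

```text
[array([ 46.4, 184.3]), array([ 47. , 169.7]), array([ 44.8, 179.5]), array([ 45.5, 165.2]), array([ 41.4, 169.4]), array([ 42.4, 155.6])]
[array([ 62.1, 327.3]), array([ 29. , 310.4]), array([ 59. , 328.9]), array([ 25.4, 311.6]), array([ 52.3, 332.3]), array([ 17.5, 314.4])][ WARN:0@3.869] global loadsave.cpp:1063 imwrite_ Unsupported depth image for selected encoder is fallbacked to CV_8U.
```

View pics/st5.png

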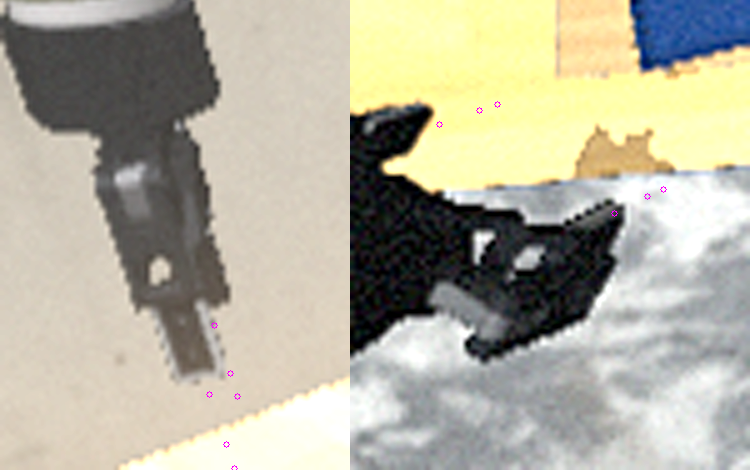

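In the start pictures too, the fingertips match points about 40 mm above the nominal open TCP, so about 30 mm when shut, with no horizontal offset. The real fingers therefore end about 30 mm short of the reported TCP. I'll open, go 32 mm lower and grasp again.

Emit:
{"api": "send_rows", "payload": {"plan": [[0,0,0,0,0,0],[0,0,0,0,0,0],[0,0,0,0,0,0],[0,0,0,0,0,0],[0,0,0,0,0,0],[7,0,0,0,0,0],[14,0,0,0,0,0],[21,0,0,0,0,0],[28,0,0,0,0,0],[32,0,0,0,0,0]], "claw": 85}}

```text
clock: 5.9
tcp_pos: [0.4951, 0.269, 0.0806]
orientation: [-0.455, -0.541, -0.455, 0.542]
wrist_force: [0.8, 0.6, 0.2]
finger_gap: 0.0849
```

Emit:
{"api": "send_rows", "payload": {"plan": [[0,0,0,0,0,0],[0,0,0,0,0,0],[0,0,0,0,0,0],[0,0,0,0,0,0],[0,0,0,0,0,0],[0,0,0,0,0,0],[0,0,0,0,0,0],[0,0,0,0,0,0],[0,0,0,0,0,0],[0,0,0,0,0,0]], "claw": 5, "newtons": 90}}

```text
clock: 7.15
tcp_pos: [0.4958, 0.2693, 0.0817]
orientation: [0.455, 0.542, 0.454, -0.541]
wrist_force: [3.0, 0.4, 3.2]
finger_gap: 0.01
```

```bash
python3 - <<'E'
from h import *
delta([.496,.2686,.113],-10)
s=cam("scene");t=cam("top")
crop(s,150,140,110,130,4,"pics/a.png");crop(t,120,170,90,130,4,"pics/b.png")
cv2.imwrite("pics/ab6.png",np.hstack([cv2.imread("pics/a.png"),cv2.imread("pics/b.png")])[:, :800])
E
```

```text
clock 7.15 tcp [0.4958 0.2693 0.0817] gap 0.01 F [2.95 0.43 3.2 ]
shift mm [-31.3   0.3   0.7] turn [ 0.03 -0.03 -0.06]
R [[0.001, 0.9849, -0.1732], [0.0004, -0.1732, -0.9849], [-1.0, 0.001, -0.0005]]
```

View pics/ab6.png

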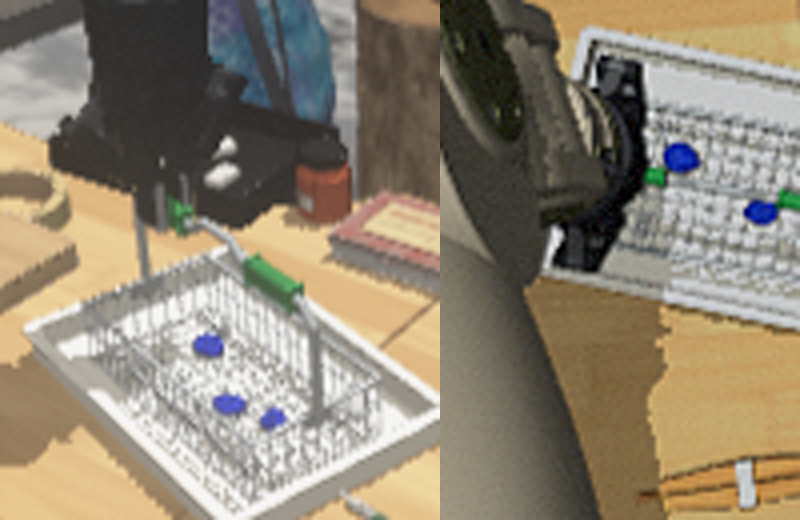

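The jaws now hold the grip: the gap is 10 mm and the finger covers the green at (180,210). Next is a gentle lift.

Emit:
{"api": "send_rows", "payload": {"plan": [[-1,0,0,0,0,0],[-3,0,0,0,0,0],[-6,0,0,0,0,0],[-10,0,0,0,0,0],[-15,0,0,0,0,0],[-20,0,0,0,0,0],[-25,0,0,0,0,0],[-28,0,0,0,0,0],[-30,0,0,0,0,0],[-30,0,0,0,0,0]], "claw": 5, "newtons": 110}}

```text
clock: 8.5
tcp_pos: [0.4954, 0.2692, 0.1114]
orientation: [0.455, 0.542, 0.455, -0.541]
wrist_force: [0.6, -0.4, -2.6]
finger_gap: 0.0092
```

```bash
python3 - <<'E'
from h import *
delta([.496,.2686,.113],-10)
s=cam("scene");t=cam("top")
crop(s,150,120,110,150,4,"pics/a.png");crop(t,120,170,90,150,4,"pics/b.png")
cv2.imwrite("pics/ab7.png",np.hstack([cv2.imread("pics/a.png"),cv2.imread("pics/b.png")])[:, :800])
E
```

```text
clock 8.5 tcp [0.4954 0.2692 0.1114] gap 0.0092 F [ 0.61 -0.4  -2.63]
shift mm [-1.6  0.7  0.5] turn [ 0.03 -0.01 -0.01]
R [[0.0002, 0.9849, -0.1732], [0.0001, -0.1732, -0.9849], [-1.0, 0.0002, -0.0002]]
```

View pics/ab7.png

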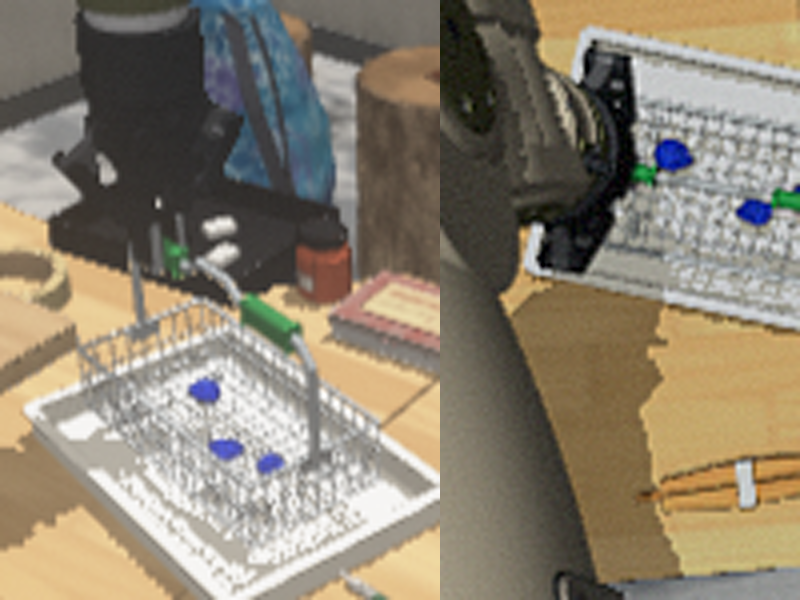

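```bash
cat >> h.py <<'E'
def green(c,box,n=10):
    H,S,V=cv2.split(cv2.cvtColor(c["f"],cv2.COLOR_BGR2HSV)); m=((H>45)&(H<90)&(S>90)).astype(np.uint8)
    mm=np.zeros_like(m); x0,y0,x1,y1=box; mm[y0:y1,x0:x1]=m[y0:y1,x0:x1]
    k,l,st_,ce=cv2.connectedComponentsWithStats(mm); return [(st_[i].tolist(),ce[i].round(1)) for i in range(1,k) if st_[i,4]>=n]
E
python3 - <<'E'
from h import *
s=cam("scene");t=cam("top")
a=green(s,(180,170,240,230));b=green(t,(150,195,235,235));print(a,b)
A=max(a,key=lambda v:v[0][4])[1];B=max(b,key=lambda v:v[1][0])[1]
print(tri(s,A,t,B))
E
```

```text
[([191, 180, 5, 4, 11], array([192.7, 181.9])), ([210, 193, 15, 10, 48], array([216.5, 198.1]))] [([167, 211, 7, 6, 30], array([170.3, 213.3])), ([203, 217, 19, 8, 81], array([211.9, 220.7]))]
(array([0.47390452, 0.15080984, 0.16636734]), np.float64(0.0009734076441902808))
```

The right grip rose 29.5 mm for a 30 mm lift, so the basket is level and held firmly. Next I'll raise it to transit height.

Emit:
{"api": "send_rows", "payload": {"plan": [[-3,0,0,0,0,0],[-8,0,0,0,0,0],[-16,0,0,0,0,0],[-25,0,0,0,0,0],[-34,0,0,0,0,0],[-43,0,0,0,0,0],[-52,0,0,0,0,0],[-61,0,0,0,0,0],[-67,0,0,0,0,0],[-70,0,0,0,0,0]]}}

```text
clock: 9.95
tcp_pos: [0.4955, 0.2692, 0.1817]
orientation: [0.455, 0.542, 0.455, -0.541]
wrist_force: [0.6, -0.4, -2.5]
finger_gap: 0.0096
```

```bash
python3 - <<'E'
from h import *
print(seat)
delta(st(-110,60,-35),17.5)
E
```

```text
[ 0.55948946 -0.14656846  0.215     ]
clock 9.95 tcp [0.4955 0.2692 0.1817] gap 0.0096 F [ 0.62 -0.36 -2.52]
shift mm [  1.6   9.8 395.9] turn [-2.747e+01 -1.000e-02 -3.000e-02]
R [[0.0005, 0.9849, -0.1732], [0.0002, -0.1732, -0.9849], [-1.0, 0.0004, -0.0003]]
```

Emit:
{"api": "send_rows", "payload": {"plan": [[0,0,4,0,0,0],[0,0,12,-1,0,0],[0,1,24,-2,0,0],[0,2,40,-3,0,0],[0,2,60,-5,0,0],[0,3,82,-7,0,0],[0,3,104,-9,0,0],[0,4,126,-11,0,0],[0,4,148,-13,0,0],[0,5,170,-15,0,0]]}}

```text
clock: 11.2
tcp_pos: [0.47, 0.0997, 0.181]
orientation: [0.522, 0.477, 0.522, -0.477]
wrist_force: [-0.0, 0.0, -1.9]
finger_gap: 0.0095
```

```bash
python3 - <<'E'
from h import *
delta(st(-110,60,-35),17.5)
E
```

```text
clock 11.2 tcp [0.47   0.0997 0.181 ] gap 0.0095 F [-0.01  0.04 -1.94]
shift mm [  1.  -53.2 218.3] turn [-12.39  -0.     0.04]
R [[-0.0007, 0.996, 0.0891], [-0.0001, 0.0891, -0.996], [-1.0, -0.0007, 0.0]]
```

Emit:
{"api": "send_rows", "payload": {"plan": [[0,-5,22,-2,0,0],[0,-10,46,-4,0,0],[0,-16,70,-6,0,0],[0,-22,95,-8,0,0],[0,-28,120,-10,0,0],[0,-34,145,-11,0,0],[0,-41,170,-12,0,0],[0,-47,192,-12.4,0,0],[0,-51,209,-12.4,0,0],[0,-53,218,-12.4,0,0]]}}

```text
clock: 12.45
tcp_pos: [0.4363, -0.1218, 0.181]
orientation: [0.57, 0.419, 0.57, -0.419]
wrist_force: [-0.6, -0.4, -2.5]
finger_gap: 0.0095
```

```bash
python3 - <<'E'
from h import *
delta(st(-60,60,-35),17.5)
s=cam("scene");t=cam("top")
crop(s,230,110,170,200,3,"pics/a.png");crop(t,240,110,120,150,4,"pics/b.png")
a=cv2.imread("pics/a.png")[:600,:];b=cv2.imread("pics/b.png");b=b[:600,:290*2]
print(a.shape,b.shape);cv2.imwrite("pics/a8.png",a);cv2.imwrite("pics/b8.png",b)
print(green(s,(200,120,400,320)),green(t,(200,100,360,280)))
E
```

```text
clock 12.45 tcp [ 0.4363 -0.1218  0.181 ] gap 0.0095 F [-0.61 -0.44 -2.47]
shift mm [ 1.  50.   0.6] turn [-0.13 -0.03  0.03]
R [[-0.0007, 0.9544, 0.2986], [0.0003, 0.2986, -0.9544], [-1.0, -0.0006, -0.0005]]
(600, 510, 3) (600, 480, 3)
[([285, 216, 11, 8, 38], array([289.4, 218.8])), ([297, 220, 3, 5, 12], array([298.2, 221.6])), ([313, 222, 8, 9, 48], array([315.9, 225.6])), ([361, 232, 28, 17, 259], array([374.4, 239.9]))] [([240, 145, 31, 19, 501], array([255.3, 154.1])), ([251, 229, 7, 2, 11], array([254.2, 229.5])), ([319, 236, 7, 7, 26], array([322.3, 239.1]))]
```

View pics/a8.png

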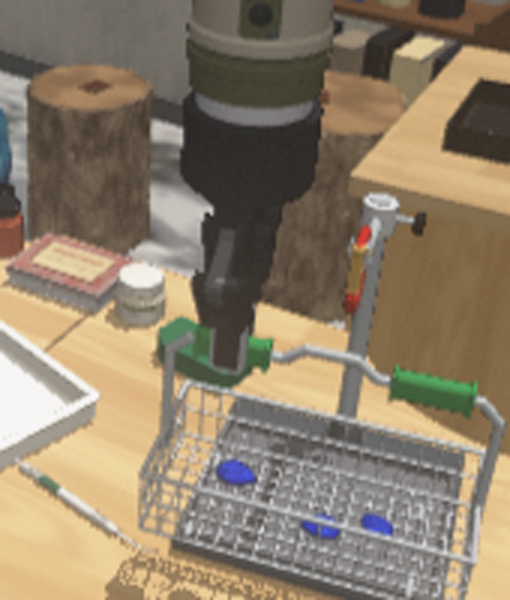

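View pics/b8.png

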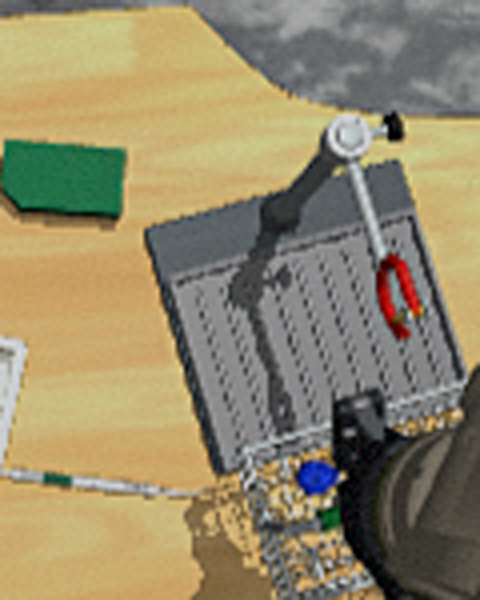

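The scene shows the basket level and held, with the crank's raised middle at about (338,227) in image pixels and all three beads in it. I'll compare this with the projected crank.

```bash
python3 - <<'E'
from h import *
s=cam("scene")
_,q,R=pose()
P=[]
for y in(-20,-15,0,15,28,-28):
  for dz in(.055,.065):
    P.append(q+(-60+y)*1e-3*ey+[0,0,dz-(.01 if abs(y)>20 else 0)])
print([proj(s,p).round(1) for p in P])
crop(s,310,205,60,45,12,"pics/c9.png",[proj(s,p) for p in P])
E
```

```text
[array([350.6, 231.4]), array([351.4, 226.9]), array([347.8, 230.8]), array([348.5, 226.3]), array([339.4, 229. ]), array([340. , 224.5]), array([331.1, 227.2]), array([331.7, 222.7]), array([323.4, 230.1]), array([324. , 225.7]), array([354.4, 236.9]), array([355.2, 232.4])]
```

View pics/c9.png

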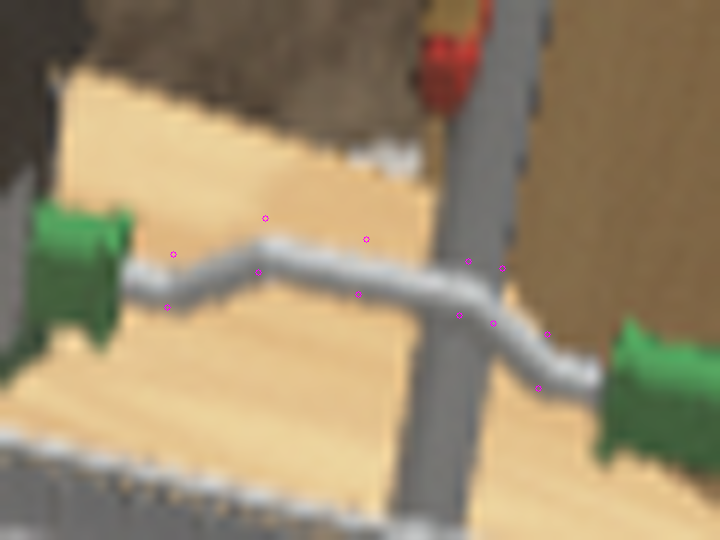

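The bar sits about 59 mm above the TCP, so the crank is at z ≈ 0.240. That is 25 mm above the seat and mid-opening. I'll advance to 30 mm short of the seat.

Emit:
{"api": "send_rows", "payload": {"plan": [[0,3,0,0,0,0],[0,10,0,0,0,0],[0,19,0,0,0,0],[0,29,0,0,0,0],[0,39,0,0,0,0],[0,49,0,0,0,0],[0,59,0,0,0,0],[0,67,0,0,0,0],[0,70,0,0,0,0],[0,70,0,0,0,0]]}}

```text
clock: 13.85
tcp_pos: [0.5039, -0.0999, 0.1812]
orientation: [0.57, 0.418, 0.57, -0.418]
wrist_force: [-0.1, -0.5, -3.3]
finger_gap: 0.0092
```

```bash
cat > ov.py <<'E'
from h import *
import sys
s=cam("scene");t=cam("top")
_,q,R=pose(); d=q-seat
print("crank in stand: x %.1f y %.1f z %.1f"%(d@ex*1e3, d@ey*1e3-60,(d[2]+.059)*1e3), "gate/F",get_state()["wrist_force"].round(1),q.round(4),get_state()["clock"])
delta(st(0,60,-33),17.5)
pts=[(-21,0,9),(0,0,-8),(20,0,10),(20,0,32),(13,0,43),(-11,0,43)]
P=[proj(s,st(*p)) for p in pts]+[proj(s,q+(-60+y)*1e-3*ey+[0,0,.059]) for y in(-15,0,15)]
crop(s,320,170,60,50,12,f"pics/{sys.argv[1]}.png",P)
crop(t,300,140,60,70,8,f"pics/{sys.argv[1]}t.png")
E
python3 ov.py d1
```

```text
crank in stand: x -39.2 y 1.2 z 25.3 gate/F [-0.6  0.2 -1.9] [ 0.5037 -0.1     0.1813] 13.95
clock 13.95 tcp [ 0.5037 -0.1     0.1813] gap 0.0096 F [-0.57  0.21 -1.91]
shift mm [-0.7 39.2  1.1] turn [-0.08 -0.01  0.01]
R [[-0.0002, 0.9541, 0.2994], [0.0001, 0.2994, -0.9541], [-1.0, -0.0002, -0.0001]]
```

View pics/d1.png

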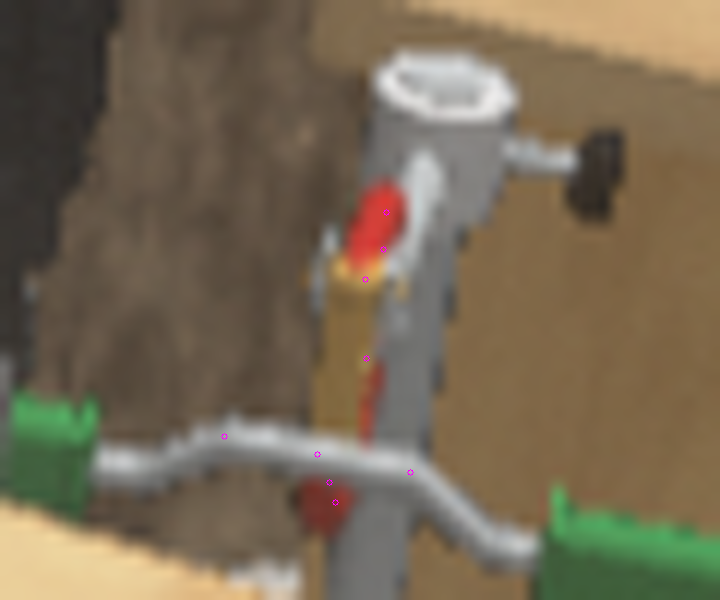

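View pics/d1t.png

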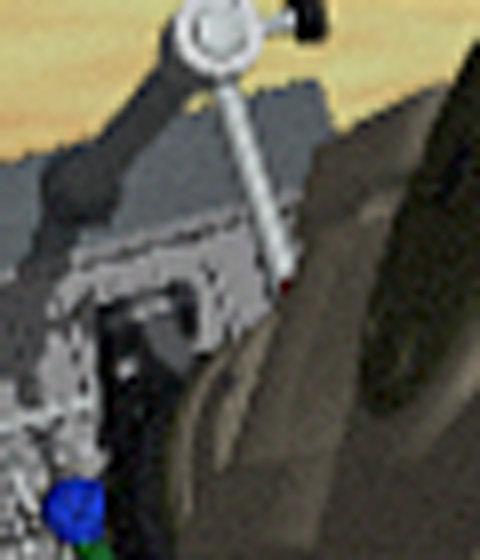

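The bar is in front of the opening with its crank spanning the hook. The hook bottom is at crop pixel (325,510) and the brass gate runs from 270 to 440, matching the prediction within about 2 mm. Now I'll push in through the gate.

Emit:
{"api": "send_rows", "payload": {"plan": [[0,3,0,0,0,0],[0,7,0,0,0,0],[0,11,0,0,0,0],[0,15,0,0,0,0],[0,18,1,0,0,0],[0,20,1,0,0,0],[0,22,1,0,0,0],[0,24,1,0,0,0],[0,26,1,0,0,0],[0,26,1,0,0,0]]}}

```text
clock: 15.2
tcp_pos: [0.5291, -0.0931, 0.1813]
orientation: [0.57, 0.418, 0.57, -0.418]
wrist_force: [-0.5, 0.1, -2.4]
finger_gap: 0.0094
```

```bash
python3 ov.py d2
```

```text
crank in stand: x -13.0 y 0.1 z 25.3 gate/F [-0.6 -0.  -2.7] [ 0.529  -0.0931  0.1813] 15.3
clock 15.3 tcp [ 0.529  -0.0931  0.1813] gap 0.0092 F [-0.63 -0.03 -2.72]
shift mm [-0.7 13.   0.1] turn [-0.07 -0.    0.  ]
R [[-0.0001, 0.9541, 0.2995], [0.0001, 0.2995, -0.9541], [-1.0, -0.0001, -0.0001]]
```

View pics/d2.png

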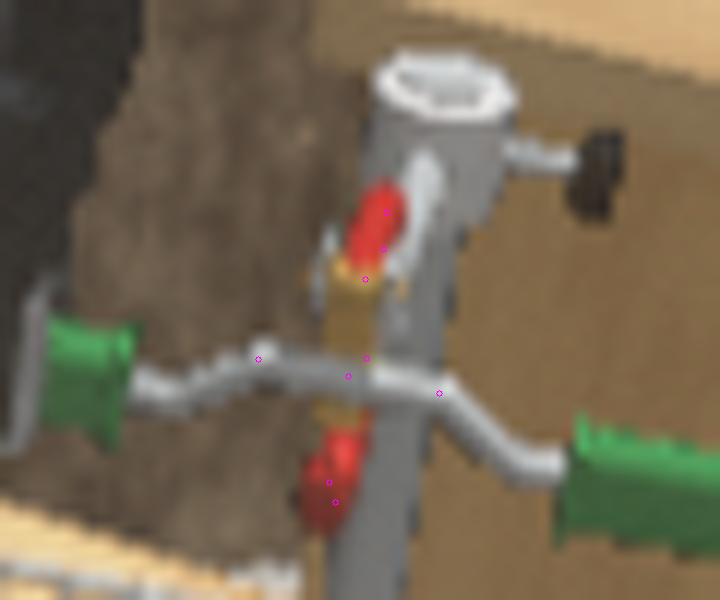

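The bar sits at crop (350,375), between the red tip (at about 440) and the top limb (260), with the gate beginning to move. Continuing in.

Emit:
{"api": "send_rows", "payload": {"plan": [[0,2,0,0,0,0],[0,4,0,0,0,0],[0,6,0,0,0,0],[0,8,0,0,0,0],[0,10,0,0,0,0],[0,12,0,0,0,0],[0,13,0,0,0,0],[0,14,0,0,0,0],[0,14,0,0,0,0],[0,14,0,0,0,0]]}}

```text
clock: 16.55
tcp_pos: [0.5424, -0.0889, 0.1813]
orientation: [0.57, 0.419, 0.57, -0.418]
wrist_force: [-0.3, -0.3, -3.2]
finger_gap: 0.0094
```

```bash
python3 ov.py d3
```

```text
crank in stand: x 1.0 y 0.1 z 25.3 gate/F [-0.4  0.6 -3.8] [ 0.5424 -0.0889  0.1813] 16.65
clock 16.65 tcp [ 0.5424 -0.0889  0.1813] gap 0.0094 F [-0.35  0.62 -3.76]
shift mm [-0.7 -1.   0.1] turn [-0.07 -0.01 -0.01]
R [[0.0001, 0.9541, 0.2995], [0.0002, 0.2995, -0.9541], [-1.0, 0.0001, -0.0001]]
```

View pics/d3.png

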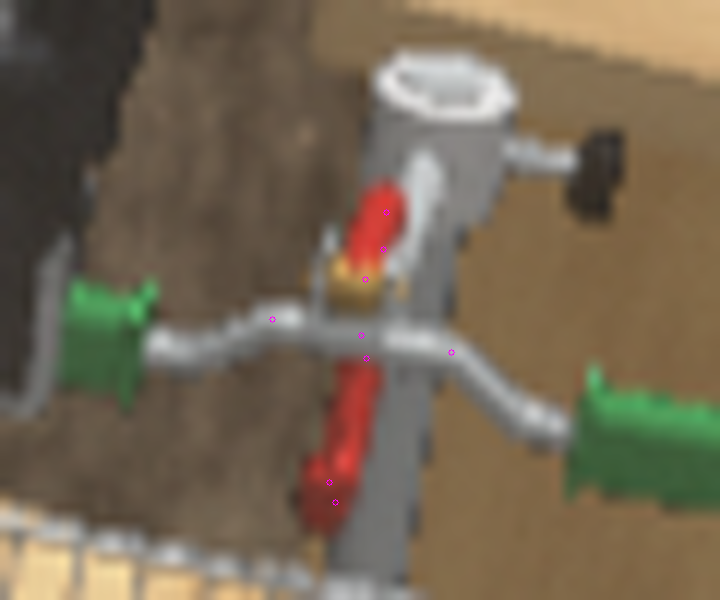

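The gate is swung in, with only its hinge part showing at (358,285). The bar is inside with the red back limb visible below it. Next is a slow lowering.

Emit:
{"api": "send_rows", "payload": {"plan": [[2,0,0,0,0,0],[5,0,0,0,0,0],[8,0,0,0,0,0],[11,0,0,0,0,0],[14,0,0,0,0,0],[17,0,0,0,0,0],[19,0,0,0,0,0],[21,0,0,0,0,0],[22,0,0,0,0,0],[22,0,0,0,0,0]]}}

```text
clock: 17.9
tcp_pos: [0.5424, -0.0889, 0.1593]
orientation: [0.57, 0.419, 0.57, -0.418]
wrist_force: [-0.3, 0.6, -3.3]
finger_gap: 0.0094
```

```bash
python3 ov.py d4
```

```text
crank in stand: x 1.1 y 0.1 z 3.4 gate/F [-0.8  0.1 -2.6] [ 0.5425 -0.089   0.1594] 18.0
clock 18.0 tcp [ 0.5425 -0.089   0.1594] gap 0.0098 F [-0.77  0.07 -2.65]
shift mm [-22.6  -1.1   0.1] turn [-0.07  0.   -0.01]
R [[0.0002, 0.9541, 0.2996], [0.0, 0.2996, -0.9541], [-1.0, 0.0002, 0.0]]
```

View pics/d4.png

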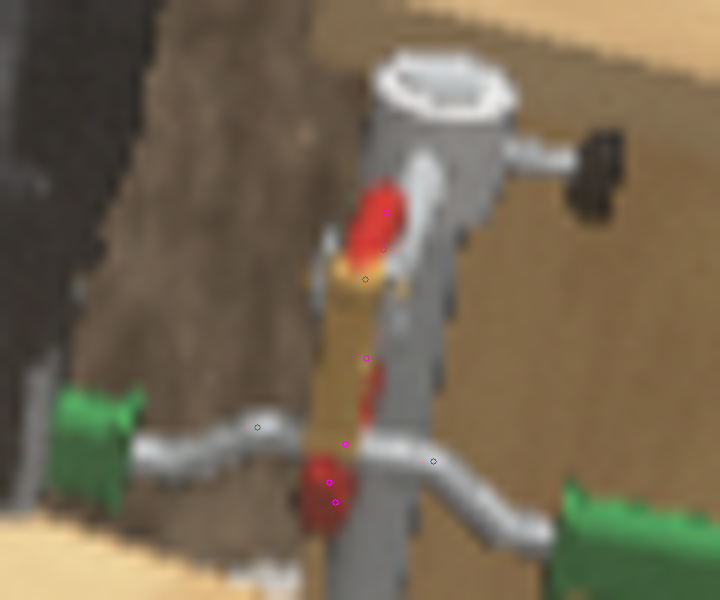

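The gate is shut in front of the bar again: the brass spans (345,270–450) and the bar passes behind it and the red tip. I'll lower the last few millimetres while watching the weight.

Emit:
{"api": "send_rows", "payload": {"plan": [[0.5,0,0,0,0,0],[1,0,0,0,0,0],[1.5,0,0,0,0,0],[2,0,0,0,0,0],[2.5,0,0,0,0,0],[3,0,0,0,0,0],[3,0,0,0,0,0],[3,0,0,0,0,0],[3,0,0,0,0,0],[3,0,0,0,0,0]]}}

```text
clock: 19.25
tcp_pos: [0.5429, -0.0891, 0.1575]
orientation: [0.571, 0.419, 0.569, -0.418]
wrist_force: [-2.4, 1.1, 6.7]
finger_gap: 0.0097
```

```bash
python3 ov.py d5; python3 -c "
from h import *
for i in range(3):
  cam('top'); print(get_state()['wrist_force'].round(2),get_state()['ft_torque'].round(3))"
```

```text
crank in stand: x 1.4 y -0.2 z 1.5 gate/F [-2.1  1.6  6.7] [ 0.5429 -0.0891  0.1575] 19.35
clock 19.35 tcp [ 0.5429 -0.0891  0.1575] gap 0.0096 F [-2.14  1.61  6.73]
shift mm [-24.5  -1.4  -0.2] turn [-0.07  0.07 -0.09]
R [[0.0018, 0.9541, 0.2995], [-0.0008, 0.2995, -0.9541], [-1.0, 0.0015, 0.0013]]
[-2.53  0.84  6.95] [-0.105  0.318 -0.068]
[-1.73  1.78  5.93] [-0.114  0.297 -0.149]
[-1.82  0.5   5.92] [-0.172  0.328 -0.055]
```

The basket is seated, with contact giving +6.7 N. I'll ease up 1 mm and back 1 mm to relax the force, then release slowly.

Emit:
{"api": "send_rows", "payload": {"plan": [[-0.5,-0.5,0,0,0,0],[-1,-1,0,0,0,0],[-1,-1,0,0,0,0],[-1,-1,0,0,0,0],[-1,-1,0,0,0,0],[-1,-1,0,0,0,0],[-1,-1,0,0,0,0],[-1,-1,0,0,0,0],[-1,-1,0,0,0,0],[-1,-1,0,0,0,0]]}}

```text
clock: 20.75
tcp_pos: [0.5416, -0.0894, 0.1574]
orientation: [0.57, 0.418, 0.57, -0.419]
wrist_force: [1.2, -2.3, 4.0]
finger_gap: 0.0097
```

```bash
python3 ov.py d6
```

```text
crank in stand: x 0.0 y -0.1 z 1.3 gate/F [ 0.8 -1.7  4.7] [ 0.5415 -0.0894  0.1573] 20.85
clock 20.85 tcp [ 0.5415 -0.0894  0.1573] gap 0.0093 F [ 0.76 -1.75  4.66]
shift mm [-24.7  -0.   -0. ] turn [-0.08  0.01 -0.  ]
R [[0.0001, 0.9541, 0.2994], [-0.0002, 0.2994, -0.9541], [-1.0, 0.0001, 0.0002]]
```

Emit:
{"api": "send_rows", "payload": {"plan": [[-0.5,0,0,0,0,0],[-0.5,0,0,0,0,0],[-0.5,0,0,0,0,0],[-0.5,0,0,0,0,0],[-0.5,0,0,0,0,0],[-0.5,0,0,0,0,0],[-0.5,0,0,0,0,0],[-0.5,0,0,0,0,0],[-0.5,0,0,0,0,0],[-0.5,0,0,0,0,0]], "claw": 10, "newtons": 20}}

```text
clock: 22.1
tcp_pos: [0.5412, -0.0891, 0.1576]
orientation: [0.57, 0.418, 0.57, -0.419]
wrist_force: [-2.2, -0.6, -0.6]
finger_gap: 0.0103
```

Emit:
{"api": "send_rows", "payload": {"plan": [[0,0,0,0,0,0],[0,0,0,0,0,0],[0,0,0,0,0,0],[0,0,0,0,0,0],[0,0,0,0,0,0],[0,0,0,0,0,0],[0,0,0,0,0,0],[0,0,0,0,0,0],[0,0,0,0,0,0],[0,0,0,0,0,0]], "claw": 50}}

```text
clock: 23.35
tcp_pos: [0.5415, -0.0893, 0.1578]
orientation: [0.57, 0.419, 0.57, -0.418]
wrist_force: [0.1, 0.6, 0.0]
finger_gap: 0.0497
```

```bash
python3 ov.py d7; python3 -c "
from h import *
s=cam('scene');crop(s,250,120,150,190,3,'pics/e7.png')"
```

```text
crank in stand: x 0.0 y 0.1 z 1.8 gate/F [-0.1  0.2  0. ] [ 0.5415 -0.0893  0.1578] 23.45
clock 23.45 tcp [ 0.5415 -0.0893  0.1578] gap 0.05 F [-0.13  0.16  0.02]
shift mm [-24.2  -0.    0.1] turn [-0.07 -0.   -0.  ]
R [[0.0001, 0.9541, 0.2995], [0.0, 0.2995, -0.9541], [-1.0, 0.0001, -0.0]]
```

View pics/e7.png

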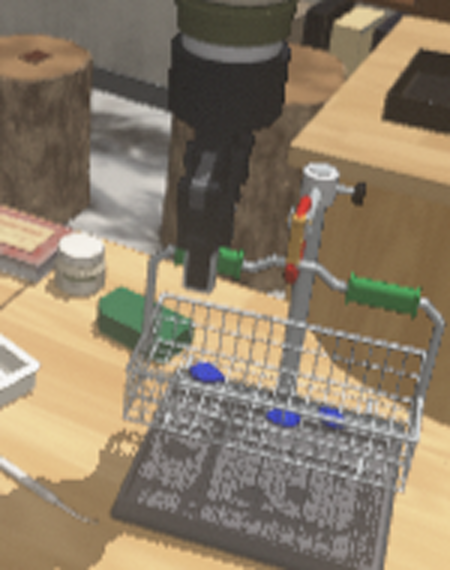

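The basket hangs on its own with the jaws open around the grip at (200,270), all three beads are in it, and the wrist force is zero. I'll retreat straight up.

Emit:
{"api": "send_rows", "payload": {"plan": [[-3,0,0,0,0,0],[-8,0,0,0,0,0],[-15,0,0,0,0,0],[-23,0,0,0,0,0],[-32,0,0,0,0,0],[-42,0,0,0,0,0],[-52,0,0,0,0,0],[-62,0,0,0,0,0],[-72,0,0,0,0,0],[-80,0,0,0,0,0]]}}

```text
clock: 24.75
tcp_pos: [0.5415, -0.0893, 0.2385]
orientation: [0.57, 0.419, 0.57, -0.418]
wrist_force: [0.7, -0.0, 0.2]
finger_gap: 0.0504
```

```bash
python3 ov.py d8
```

```text
crank in stand: x 0.5 y -0.2 z 82.9 gate/F [ 0.3 -0.3 -0.3] [ 0.542  -0.0894  0.2389] 24.85
clock 24.85 tcp [ 0.542  -0.0894  0.2389] gap 0.05 F [ 0.3  -0.28 -0.35]
shift mm [56.9 -0.6 -0.3] turn [-0.07  0.05 -0.08]
R [[0.0017, 0.9541, 0.2995], [-0.0005, 0.2995, -0.9541], [-1.0, 0.0014, 0.0009]]
```

View pics/d8.png

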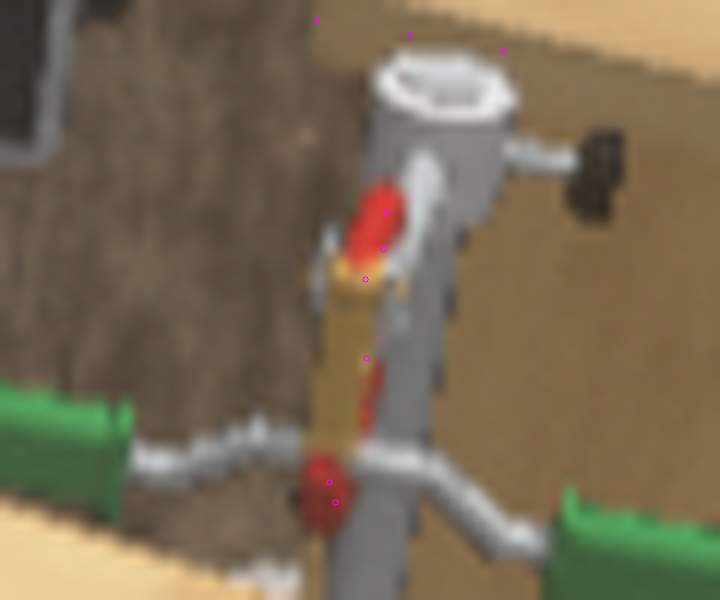

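The gripper is clear. The bar rests in the throat behind the shut gate, with the crank centred at (340,450). I'll move off a little to see both views and let the basket settle.

Emit:
{"api": "send_rows", "payload": {"plan": [[-5,0,0,0,0,0],[-15,0,0,0,0,0],[-20,0,-10,0,0,0],[-20,0,-30,0,0,0],[-20,0,-55,0,0,0],[-20,0,-80,0,0,0],[-20,0,-105,0,0,0],[-20,0,-130,0,0,0],[-20,0,-150,0,0,0],[-20,0,-160,0,0,0]]}}

```text
clock: 26.1
tcp_pos: [0.4924, 0.0652, 0.2578]
orientation: [0.57, 0.418, 0.571, -0.418]
wrist_force: [0.2, -0.2, 0.1]
finger_gap: 0.05
```

```bash
python3 - <<'E'
from h import *
s=cam("scene");t=cam("top")
crop(s,240,150,160,170,3,"pics/f1.png");crop(t,240,130,140,130,5,"pics/f2.png")
print(green(s,(290,170,400,250)),green(t,(270,150,360,240)))
E
```

```text
[([309, 200, 22, 12, 113], array([320.1, 204.8])), ([366, 211, 24, 14, 192], array([377.7, 217.5])), ([292, 217, 6, 4, 12], array([294.5, 218.9]))] [([351, 175, 9, 8, 45], array([355. , 178.7])), ([311, 187, 13, 9, 60], array([317.2, 191.1]))]
```

Emit:
{"api": "send_rows", "payload": {"plan": [[0,0,0,0,0,0],[0,0,0,0,0,0],[0,0,0,0,0,0],[0,0,0,0,0,0],[0,0,0,0,0,0],[0,0,0,0,0,0],[0,0,0,0,0,0],[0,0,0,0,0,0],[0,0,0,0,0,0],[0,0,0,0,0,0]]}}

```text
clock: 27.45
tcp_pos: [0.4935, 0.0634, 0.2578]
orientation: [0.57, 0.418, 0.57, -0.418]
wrist_force: [-0.5, -0.1, 0.7]
finger_gap: 0.0496
```

```bash
python3 - <<'E'
from h import *
S=[];T=[]
for i in range(5):
    s=cam("scene");t=cam("top");S.append(s["f"].astype(int));T.append(t["f"].astype(int))
    print(green(s,(290,170,400,250)),green(t,(270,150,360,240)))
print(get_state()["clock"],[np.abs(S[i]-S[0]).mean().round(2) for i in range(5)],[int((np.abs(S[i]-S[0]).max(2)>40).sum()) for i in range(5)])
a=green(s,(290,170,400,250));b=green(t,(270,150,360,240))
a=sorted([v[1] for v in a if v[0][4]>25],key=lambda v:v[0]);b=sorted([v[1] for v in b if v[0][4]>25],key=lambda v:v[0])
if len(a)==2==len(b):
    P=[tri(s,a[i],t,b[i]) for i in(0,1)];m=(P[0][0]+P[1][0])/2-seat;print(P,"mid in stand",m@ex,m@ey,m[2])
E
```

```text
[([309, 200, 22, 12, 117], array([319.9, 204.8])), ([366, 211, 24, 14, 191], array([377.8, 217.5])), ([290, 216, 8, 8, 32], array([294.2, 220.1]))] [([351, 176, 9, 7, 46], array([355. , 178.8])), ([314, 187, 10, 8, 49], array([318.3, 190.7]))]
[([309, 199, 22, 12, 120], array([319.6, 204.8])), ([365, 211, 25, 14, 190], array([377.7, 217.7])), ([290, 216, 3, 8, 11], array([290.7, 218.9])), ([293, 217, 5, 4, 11], array([294.9, 219. ])), ([304, 228, 4, 5, 10], array([305.4, 229.8]))] [([349, 176, 11, 7, 47], array([354.7, 179. ])), ([314, 187, 10, 8, 49], array([318.3, 190.7]))]
[([309, 199, 22, 12, 112], array([320. , 204.5])), ([366, 211, 24, 14, 191], array([377.8, 217.7])), ([290, 216, 8, 8, 24], array([293.8, 219.4]))] [([350, 175, 10, 8, 47], array([355. , 178.9])), ([314, 187, 10, 8, 49], array([318.2, 190.7]))]
[([309, 199, 22, 12, 111], array([319.6, 204.5])), ([365, 211, 25, 14, 191], array([377.6, 217.8])), ([293, 217, 5, 10, 18], array([295.4, 221.3]))] [([349, 175, 11, 8, 48], array([354.9, 178.9])), ([314, 187, 10, 8, 46], array([318.1, 190.6]))]
[([309, 199, 22, 12, 118], array([320. , 204.6])), ([366, 211, 24, 14, 191], array([377.6, 217.8]))] [([349, 175, 11, 8, 47], array([354.8, 179. ])), ([314, 187, 10, 8, 47], array([318.1, 190.5]))]
27.95 [np.float64(0.0), np.float64(1.06), np.float64(1.16), np.float64(1.22), np.float64(1.26)] [0, 37, 113, 189, 296]
[(array([ 0.54163025, -0.09734316,  0.21414781]), np.float64(0.011803899699661542)), (array([ 0.57822871, -0.19928154,  0.20216333]), np.float64(0.011025154034749934))] mid in stand -0.00010474068486111751 -0.0017954929241105447 -0.006844432699267405
```

View pics/f1.png

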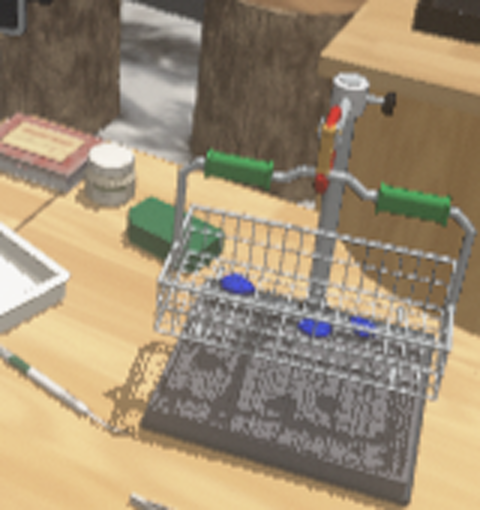

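View pics/f2.png

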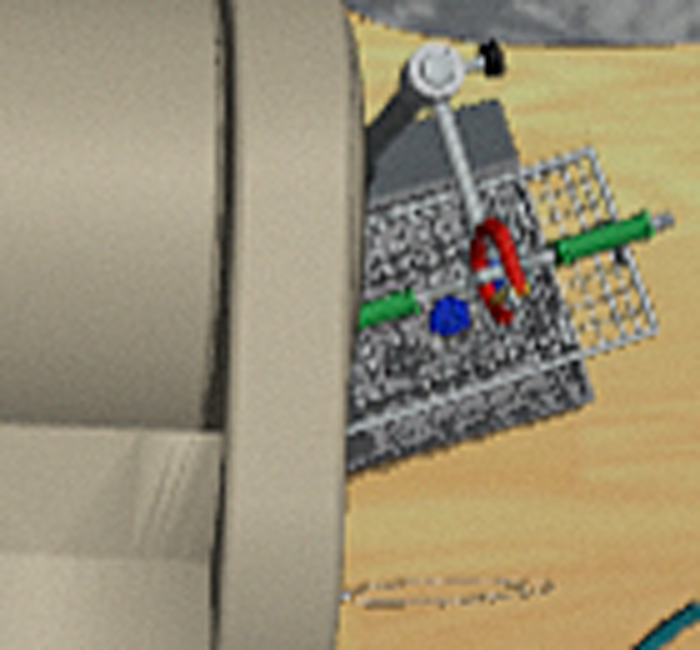

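The basket hangs behind the shut gate with all three beads in it, but the pictures still show small changes, so there may be a slow swing. The left grip is partly hidden by the arm in the top view. I'll watch the motion and measure the tilt.

```bash
cat > w.py <<'E'
from h import *
S=[]
def px(s):
    a=sorted([v[1] for v in green(s,(300,170,400,235)) if v[0][4]>60],key=lambda v:v[0]); 
    H,Sa,V=cv2.split(cv2.cvtColor(s["f"],cv2.COLOR_BGR2HSV)); m=((H>110)&(H<130)&(Sa>120)); m[:220]=0;m[290:]=0;m[:,:300]=0;m[:,390:]=0
    y,x=np.nonzero(m); return a,np.array([x.mean(),y.mean()]).round(2),len(x)
for i in range(12):
    s=cam("scene");S.append(s["f"].astype(int)); r=px(s)
    if i%3==0 or i==11: print(r)
d=np.abs(S[-1]-S[0]).max(2)>40; k=np.argwhere(d); print(get_state()["clock"],len(k),k.min(0),k.max(0))
# tilt: intersect scene rays with plane x=0 of the stand
for u in r[0]:
    o,dd=ray(s,u); q=o+dd*((seat-o)@ex/(dd@ex)); e=q-seat; print("y,z in stand",e@ey*1e3,e[2]*1e3)
E
python3 w.py
```

```text
([array([320.4, 204.4]), array([377.6, 217.8])], array([334.23, 251.53]), 92)
([array([319.8, 204.5]), array([377.6, 217.8])], array([334.51, 251.68]), 91)
([array([319.7, 204.7]), array([377.7, 217.7])], array([334.83, 251.79]), 95)
([array([320. , 204.8]), array([377.6, 217.5])], array([333.99, 251.52]), 90)
([array([319.9, 204.9]), array([377.9, 217.5])], array([334.29, 251.66]), 87)
28.55 309 [208 276] [304 395]
y,z in stand 58.56907531844993 -5.540984542038635
y,z in stand -61.38009029859567 -8.185633649246155
```

Emit:
{"api": "send_rows", "payload": {"plan": [[0,0,-3,0,0,0],[0,0,-12,0,0,0],[0,0,-25,0,0,0],[0,0,-40,0,0,0],[0,0,-55,0,0,0],[0,0,-70,0,0,0],[0,0,-85,0,0,0],[0,0,-95,0,0,0],[0,0,-100,0,0,0],[0,0,-100,0,0,0]]}}

```text
clock: 29.8
tcp_pos: [0.4635, 0.159, 0.2578]
orientation: [0.57, 0.418, 0.57, -0.418]
wrist_force: [-0.8, -0.0, 0.9]
finger_gap: 0.0498
```

```bash
python3 w.py
```

```text
([array([320.1, 205.1]), array([377.9, 217.6])], array([334.82, 251.74]), 91)
([array([319.7, 204.8]), array([377.7, 217.7])], array([334.76, 251.69]), 94)
([array([320.1, 204.6]), array([377.5, 217.8])], array([334.64, 251.78]), 90)
([array([320.1, 204.7]), array([377.7, 217.8])], array([334.9, 251.9]), 90)
([array([319.8, 204.8]), array([377.6, 217.7])], array([334.51, 251.68]), 91)
30.4 124 [2 1] [300 390]
y,z in stand 58.80356786295585 -5.342869768838715
y,z in stand -60.89220346596557 -8.799467040140646
```

The tilt is only about 0.03 rad and the swing is dying out. I'll wait a bit longer.

Emit:
{"api": "send_rows", "payload": {"plan": [[0,0,0,0,0,0],[0,0,0,0,0,0],[0,0,0,0,0,0],[0,0,0,0,0,0],[0,0,0,0,0,0],[0,0,0,0,0,0],[0,0,0,0,0,0],[0,0,0,0,0,0],[0,0,0,0,0,0],[0,0,0,0,0,0]]}}

```text
clock: 31.65
tcp_pos: [0.4636, 0.1588, 0.2578]
orientation: [0.57, 0.419, 0.57, -0.418]
wrist_force: [0.4, 0.3, 0.5]
finger_gap: 0.0501
```

Emit:
{"api": "send_rows", "payload": {"plan": [[0,0,0,0,0,0],[0,0,0,0,0,0],[0,0,0,0,0,0],[0,0,0,0,0,0],[0,0,0,0,0,0],[0,0,0,0,0,0],[0,0,0,0,0,0],[0,0,0,0,0,0],[0,0,0,0,0,0],[0,0,0,0,0,0]]}}

```text
clock: 32.9
tcp_pos: [0.4636, 0.1588, 0.2578]
orientation: [0.57, 0.419, 0.57, -0.418]
wrist_force: [0.1, -0.7, 0.7]
finger_gap: 0.05
```

Emit:
{"api": "send_rows", "payload": {"plan": [[0,0,0,0,0,0],[0,0,0,0,0,0],[0,0,0,0,0,0],[0,0,0,0,0,0],[0,0,0,0,0,0],[0,0,0,0,0,0],[0,0,0,0,0,0],[0,0,0,0,0,0],[0,0,0,0,0,0],[0,0,0,0,0,0]]}}

```text
clock: 34.15
tcp_pos: [0.4636, 0.1588, 0.2578]
orientation: [0.57, 0.419, 0.57, -0.418]
wrist_force: [-1.0, -0.5, -0.6]
finger_gap: 0.0502
```

```bash
python3 w.py; python3 - <<'E'
from h import *
s=cam("scene");t=cam("top"); f0=cv2.imread("pics/scene0.png")
crop(s,300,170,90,100,6,"pics/g1.png");crop(t,230,130,150,130,5,"pics/g2.png")
E
```

```text
([array([319.7, 205. ]), array([377.7, 217.6])], array([334.02, 251.44]), 90)
([array([318.7, 204.5]), array([377.8, 217.7])], array([333.97, 251.46]), 92)
([array([319.9, 204.7]), array([377.8, 217.7])], array([334.48, 251.68]), 93)
([array([320.2, 204.5]), array([377.7, 217.7])], array([334.54, 251.62]), 95)
([array([319.9, 204.8]), array([377.5, 217.7])], array([334.38, 251.57]), 94)
34.75 41 [233 276] [295 388]
y,z in stand 58.59198211282497 -5.29401462503451
y,z in stand -60.70311478021026 -8.84654149076844
```

View pics/g1.png

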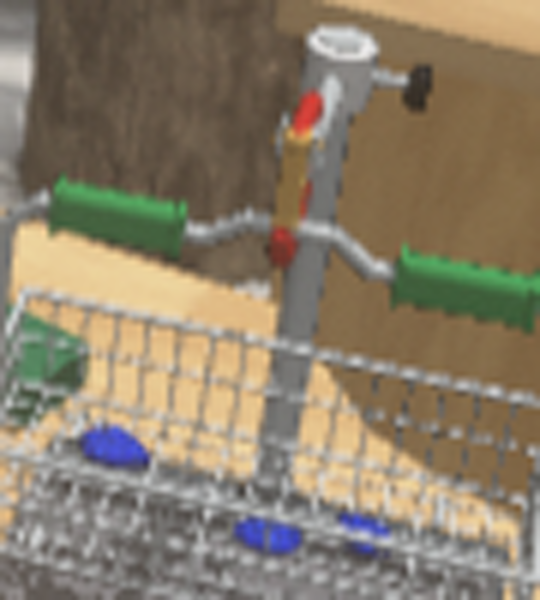

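View pics/g2.png

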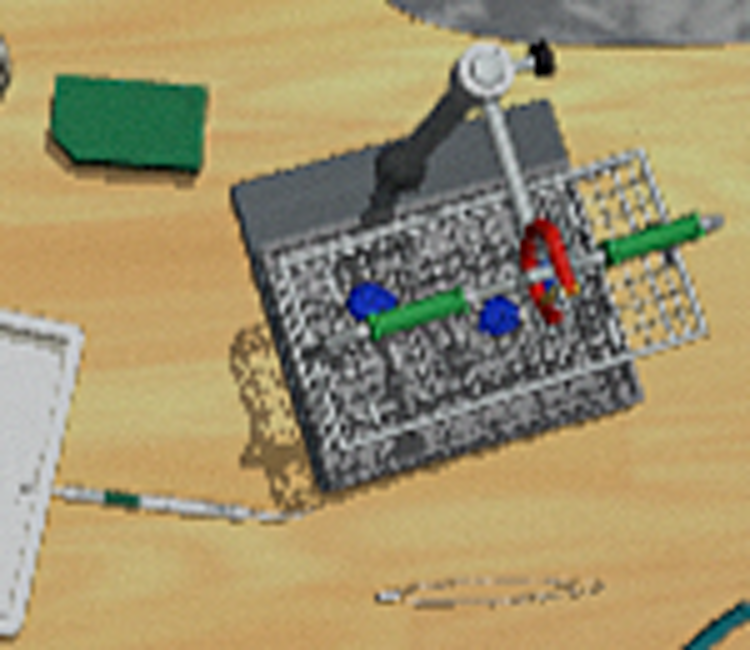

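Both views show the bar in the throat behind the shut gate. The three beads are in the basket, and the wax block, pick and tweezers are where they were. I'll wait briefly once more and then hand in.

Emit:
{"api": "send_rows", "payload": {"plan": [[0,0,0,0,0,0],[0,0,0,0,0,0],[0,0,0,0,0,0],[0,0,0,0,0,0],[0,0,0,0,0,0],[0,0,0,0,0,0],[0,0,0,0,0,0],[0,0,0,0,0,0],[0,0,0,0,0,0],[0,0,0,0,0,0]]}}

```text
clock: 36.1
tcp_pos: [0.4636, 0.1588, 0.2578]
orientation: [0.57, 0.419, 0.57, -0.418]
wrist_force: [0.6, 0.3, 0.5]
finger_gap: 0.0498
```

Emit:
{"api": "send_rows", "payload": {"plan": [[0,0,0,0,0,0],[0,0,0,0,0,0],[0,0,0,0,0,0],[0,0,0,0,0,0],[0,0,0,0,0,0],[0,0,0,0,0,0],[0,0,0,0,0,0],[0,0,0,0,0,0],[0,0,0,0,0,0],[0,0,0,0,0,0]]}}

```text
clock: 37.35
tcp_pos: [0.4636, 0.1588, 0.2578]
orientation: [0.57, 0.419, 0.57, -0.418]
wrist_force: [-0.8, -0.1, -0.5]
finger_gap: 0.05
```

Emit:
{"api": "send_rows", "payload": {"plan": [[0,0,0,0,0,0],[0,0,0,0,0,0],[0,0,0,0,0,0],[0,0,0,0,0,0],[0,0,0,0,0,0],[0,0,0,0,0,0],[0,0,0,0,0,0],[0,0,0,0,0,0],[0,0,0,0,0,0],[0,0,0,0,0,0]]}}

```text
clock: 38.6
tcp_pos: [0.4636, 0.1588, 0.2578]
orientation: [0.57, 0.419, 0.57, -0.418]
wrist_force: [-0.0, -0.2, 0.5]
finger_gap: 0.05
```

```bash
python3 w.py; python3 -c "
from workcell import job
print(job.hand_in())"
```

```text
([array([320.1, 204.7]), array([377.8, 217.7])], array([334.48, 251.68]), 93)
([array([319.9, 204.6]), array([377.7, 217.7])], array([334.59, 251.73]), 94)
([array([320.4, 204.8]), array([377.9, 217.7])], array([334.59, 251.73]), 94)
([array([320.2, 204.8]), array([377.7, 217.7])], array([334.39, 251.58]), 92)
([array([319.9, 204.6]), array([377.8, 217.7])], array([334.76, 251.69]), 94)
39.2 5 [251 276] [295 378]
y,z in stand 58.6377745025066 -4.80030334907397
y,z in stand -61.27025631711617 -8.705349138770163
the job is handed in; nothing more can be done
None
```

The basket is hanging by its crank in the hook's throat, with the brass gate shut behind it. I handed the job in at about 39 s, and the hand-in gave no verdict.

**What I did:** I gripped the left green grip and lifted the basket out of the tray. I brought the crank in through the gate, lowered it until it touched the seat, let go and backed off.

**Last checks:**
- **Position:** measured from the scene view, the crank is about 1 mm off centre along the bar. Its height on contact read about 1.5 mm above the seat.
- **Gate, beads and bystanders:** both views, taken about 4 s before hand-in, show the gate shut and all three beads in the basket. The wax block, pick and tweezers look unmoved; I judged that by eye.
- **Level and still:** the tilt is about 0.03 rad. The small swing after release had died out, with only 5 pixels changing over the last 0.6 s.

**What failed or disagreed:**
- **Missed grasp:** the first grasp closed on air because the fingers end about 30 mm short of the reported TCP. I went 32 mm lower and the second grasp held.
- **Unreliable measurement:** one two-view measurement of the hanging grips was poor (rays about 11 mm apart), because the arm hid one grip. I replaced it with scene-view rays cast onto the hook's plane.

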